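Set the air valve at the jeweller's bench

TASK

Lift the hinged metal hood of the valve case by its bar, up and over until it rests on its stop. Then take the upright handle on the valve wheel, turn the valve clockwise until it is fully closed against its stop, and back it off anticlockwise by exactly two full turns. Finish still gripping the handle at that setting, ready to shut the valve: do not let go; leave the hood open and the other things on the bench undisturbed.

Things in the scene. Friction and masses are not known exactly. Their poses are not given: they have to be found in the camera images.
- case: grey painted steel valve case fixed to the bench: a low open tray 200 x 200 mm, 30 mm high (walls 5 mm, floor 5 mm thick). Origin: centre of its underside on the bench. Its +x axis points to the hinge side, its z up; the case is turned about 90 deg (+-17 deg) so that +x points roughly to the robot's left and the pull bar is on the robot's right. Copper pipes leave the tray at its +y and -y sides
- hood (a joint): opening angle of the plain aluminium hood, rad: 0 shut, 1.75 resting on its stop. The hood is a hollow cover 200 x 200 x 90 mm, 0.3 to 0.55 kg, open below, with 3 mm walls; it covers tray, wheel and handle when shut (its top then 120 mm above the bench). A damped hinge: it falls shut slowly below about 1.1 rad and beyond that sinks slowly onto its stop. Lifting takes about 1 to 4 N at the bar
- hood_bar (a point): middle of the hood's pull bar: a round steel bar 10 mm thick, 100 mm long, parallel to the hinge, held 42 mm (bar centre) off the face opposite the hinge; 85 mm above the bench when shut, with free space under it. It moves with the hood on an arc of 248 mm radius about the hinge. Its axes are the hood's: y along the bar; when shut, x points to the hinge and z up
- hood_hinge (a point): middle of the hood's hinge line, on the tray's +x edge, 30 mm above the bench. Its axes turn with the hood: y lies along the hinge line; the hood opens by turning about +y
- valve_wheel (a joint): opening of the valve, rad: 0 is the closed stop, growing anticlockwise (seen from above); one turn is 6.283. It starts partly open, between 2.0 and 6.5, can open to 5 turns, stays where it is left (friction about 0.08 N m) and its wheel does not rise or sink
- valve_axis (a point): point on the upright valve stem axis, at the height of the middle of the handle, 86 mm above the bench. Its axes are those of the case
- handle_grip (a point): middle of the upright black handle on the wheel's rim: a smooth round grip 20 mm thick, 42 mm tall (65 to 107 mm above the bench), 45 mm from the valve stem axis, free to spin on its own pin, so it can be gripped from above and led round in a circle without turning the hand. With the valve closed it lies in the case's +x direction from the stem axis
- handle: the same upright black handle; origin at the centre of its underside, 65 mm above the bench. The dark steel wheel below it is 102 mm across with three spokes, its rim's top 64 mm above the bench
- fitting: spare brass fitting 22 mm across, 22 mm tall, standing in a corner of the tray; leave it alone
- tin: small tin 54 mm across, 40 mm tall, standing beside the case on the far side; leave it alone
- jar: small amber jar 44 mm across, 50 mm tall, standing beside the case on the robot's side; leave it alone
- cap: black shallow cap, 80 mm across, 16 mm high, on the robot's right; leave it alone
- mallet: hammer 240 mm long lying on the robot's left; leave it alone
- driver: screwdriver 180 mm long lying on the robot's right; leave it alone
- mandrel: steel ring mandrel on a round foot, 80 mm across, 110 mm tall, on the robot's left; leave it alone
- bur_box: open wooden box 70 x 100 x 25 mm, on the robot's left; leave it alone

How it is judged:
By the outcome, as a careful person would: the job done as asked, in the order asked, and still so for the second after the job is handed in, while the arm keeps its last pose, push and grip.
It also fails if it takes over 67 s, if anything falls off the work surface, if the arm or the gripper's body presses on something with over 40 N, if the wrist force passes 120 N, or if a joint passes its speed limit or range.

ROBOT

A 6-joint arm with a two-finger parallel gripper is mounted at the origin on the work surface. World frame = base frame: x ahead of the robot, y to its left, z up, the work surface at z = 0. Lengths are in m, angles in rad, forces in N, time in s.
With the tool pointing down it reaches from about 0.2 to 0.875 m from the base axis. Payload 3.4 kg.
Tool frame: the origin (TCP) lies between the finger pads; the fingertips stand 25 mm ahead of it and the grasp point (between the pads) lies 6 mm ahead of it (r.nose_length is the z of the fingertips in the tool frame, in m); z points along the fingers, y is the line along which they close (so a half turn about z gives the same grasp; the last joint's range is limited). The gripper opens to 94 mm and grips with 3 to 60 N. Pads are 16 mm wide; open, the fingers measure 119 mm over their backs; the gripper's body (75 mm by 177 mm) begins 78 mm behind the grasp point.
Start: joints at [1.084, 0.276, 1.505, -0, 1.361, -0.121], TCP at [0.206, 0.537, 0.23] pointing down, gripper open.
Joint ranges: [-2.89, 2.89], [-0.75, 2.08], [0.22, 2.7], [-1.18, 4.32], [0.11, 2.71], [-2.7, 2.7]. Speed limits (rad/s): [2.57, 2.57, 3.14, 3.14, 3.14, 3.14].

INTERFACE

Orientations are given as a unit quaternion [w, x, y, z].
In Python, from plant import r, gripper_to, inverse_kinematics, vision, models, telemetry gives the robot as it stands. Calls block until the motion is done:
- r.move_to(position, orientation): joint-space move of the TCP to a pose.
- r.move_l(position, rot=None, vel=0.15, guard=None): straight line of the TCP; rot=None keeps the orientation; vel is the mean speed in m/s. With guard (N) it stops when the force on the tool has changed by that much, and returns True; else False.
- r.movej(angles): joint-space move.
- gripper_to(opening, f_grip=None): finger opening in m; f_grip is the grip in N (None keeps the last); returns when the fingers have stopped.
- r.hold(seconds).
- inverse_kinematics(position, orientation): joint angles nearest the present ones, or None.
- vision.snapshot(name): name is "scene" or "side" or "wrist"; returns the picture (480x640x3 uint8, red, green, blue); there is no depth.
- vision.get_calibration(name): a dict with "fx", "fy", "cx", "cy" (pixels), "position" and "orientation" of the camera in the world. Camera axes: x right, y down, z forward; pixel columns grow to the right and rows downward; lengths in m; the calibration is good to about 2 mm. A picture is of the moment at which its call begins: read the wrist's pose just before it. get_calibration takes no time and is no camera call; for the wrist camera it gives the pose at the moment of the call.
A pose or a line that the arm cannot do raises r.PlanningError and nothing moves.
- r.sign_off(): hands the job in; it is judged then, once.
Trained networks look in the newest picture that a camera, given by its name, has taken for a name from the list of things; names that differ only in an ending like _2 or _b are one class to them, and where a whole thing is asked for, a point or a joint stands for the part that bears it (a point fixed in the world has none). Each returns a list of dicts, best first, with "score" (0 to 1); they miss things now and then, are a little off and sometimes report something else, mostly with a low value. They report only what shows in the picture. A call takes as long as a camera call.
- models.boxes_of(thing, camera): "at" ([x, y, z] in m, in world coordinates, good to about 4 mm: the middle of the surface that is visible of it).
- models.regions_of(thing, camera): "pixels" (480x640 bool, what is visible of it).
- models.mark_of(thing, camera): "at" ([x, y, z] in m, in world coordinates, good to about 4 mm: a listed point, or the origin of a listed thing).
Readings, each from a call of its own:
- telemetry.current_t(): time.
- telemetry.current_joints(): joint angles.
- telemetry.current_dq(): joint speeds.
- telemetry.current_joint_efforts(): joint torques, N m.
- telemetry.current_ee_pos(): TCP position.
- telemetry.current_tool_rot(): TCP orientation.
- telemetry.current_wrist_force(): force on the tool from outside, world axes, zero at the start.
- telemetry.current_torque(): the same for the moment, N m.
- telemetry.current_opening(): finger opening in m.
- telemetry.current_finger_force(): force on a finger pad.
Only numpy, scipy, OpenCV 4.12 (cv2) and the standard library are available. Lean on these libraries where they do the work, as an engineer would, in place of code of your own. Each camera call takes 0.05 s, during which the arm holds its last target. There are 200 camera calls.

## Working session

There is one attempt and no reset: what is moved stays moved. The work goes in short steps, each a Python script; the robot and the scene stay as the last script left them, time stands still between calls to the robot, and variables do not carry over. Pictures are saved under pics/ and viewed, at most 10 in all, crops included, and the job is handed in when it is done.

```bash
mkdir -p pics; ls; python3 - <<'E'
from plant import r, gripper_to, inverse_kinematics, vision, models, telemetry as t
import cv2,numpy as np
ims=[]
for c in("scene","side"):
    im=vision.snapshot(c); ims.append(im); cv2.imwrite(f"pics/{c}0.png",im[:,:,::-1])
    for n in("hood_bar","hood_hinge","case","valve_axis"):
        try: print(c,n,[(np.round(d["at"],3),round(d["score"],2)) for d in models.mark_of(n,c)[:2]])
        except Exception as e: print(c,n,e)
    k=vision.get_calibration(c); print(k)
for n in("tin","jar","cap","driver","mandrel"):
    print(n,[(np.round(d["at"],3),round(d["score"],2)) for d in models.mark_of(n,"scene")[:2]])
cv2.imwrite("pics/both.png",cv2.resize(np.vstack(ims),(533,800))[:, :, ::-1])
print(t.current_t(),t.current_tool_rot())
E
```

```text
pics
scene hood_bar [(array([ 0.595, -0.206,  0.084]), 0.59), (array([ 0.46 , -0.442, -0.004]), 0.51)]
scene hood_hinge [(array([0.578, 0.033, 0.033]), 0.84), (array([ 0.582, -0.067,  0.089]), 0.26)]
scene case [(array([ 0.585, -0.066, -0.001]), 0.59)]
scene valve_axis [(array([ 0.585, -0.068,  0.087]), 0.89)]
{'fx': 598.9026125363717, 'fy': 598.9026125363717, 'cx': 316.1321457253389, 'cy': 245.476717451336, 'position': array([1.62440719, 0.32887297, 1.19876694]), 'orientation': array([-0.22381618,  0.55767854,  0.73839195, -0.30606909])}
side hood_bar [(array([ 0.589, -0.203,  0.086]), 0.65)]
side hood_hinge []
side case [(array([ 0.59 , -0.06 ,  0.005]), 0.8), (array([ 0.641, -0.431,  0.003]), 0.31)]
side valve_axis [(array([ 0.587, -0.07 ,  0.087]), 0.87)]
{'fx': 443.3263381111236, 'fy': 443.3263381111236, 'cx': 320.8638146059762, 'cy': 234.27403543214402, 'position': array([ 0.46865403, -0.73583184,  0.70636356]), 'orientation': array([-0.4302567 ,  0.89972473, -0.06532726,  0.03327063])}
tin [(array([ 0.761, -0.053, -0.   ]), 0.8)]
jar []
cap [(array([ 0.459, -0.442, -0.003]), 0.72)]
driver [(array([ 0.639, -0.431,  0.001]), 0.55)]
mandrel [(array([0.423, 0.414, 0.002]), 0.95), (array([0.583, 0.035, 0.032]), 0.53)]
0.75 [2.62185493e-05 1.81889657e-01 9.83318946e-01 4.70076373e-05]
```

View pics/scene0.png

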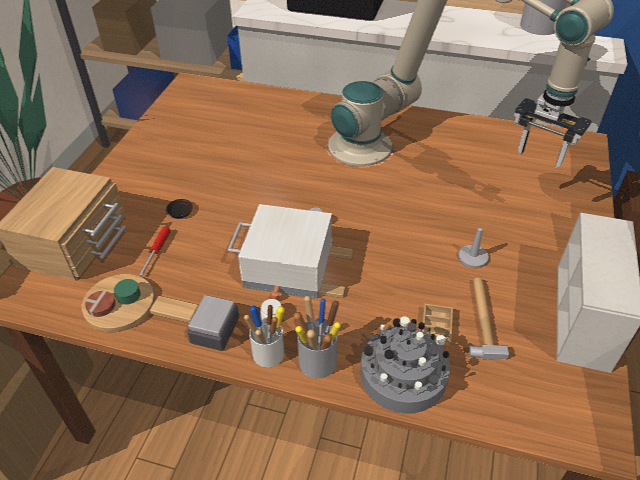

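View pics/side0.png

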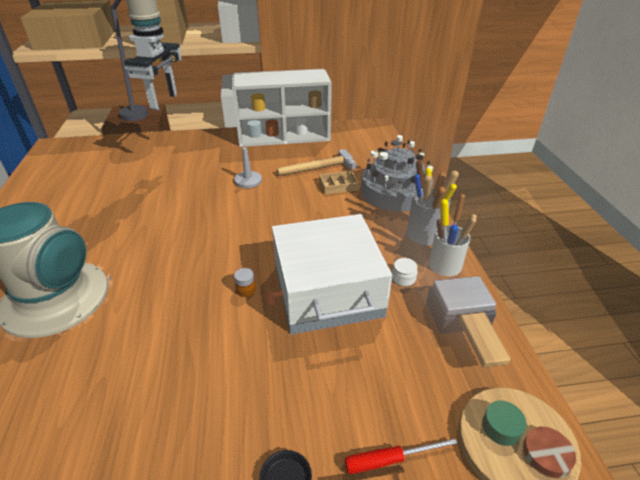

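Both views show the hood shut. The bar is on the right, at about (238,237) in scene and (345,312) in side. The jar at (245,282) and tin at (404,272) in side stand clear of it. Next I'll refine the case pose by fitting the hood silhouette in both views.

```bash
cat > h.py <<'E'
from plant import r, gripper_to, inverse_kinematics, vision, models, telemetry as t
import cv2,numpy as np
from scipy.spatial.transform import Rotation as R
from scipy.optimize import minimize
def proj(P,k):
    q=k["orientation"]; M=R.from_quat([q[1],q[2],q[3],q[0]]).as_matrix()
    p=(np.asarray(P)-k["position"])@M
    return np.c_[k["fx"]*p[:,0]/p[:,2]+k["cx"],k["fy"]*p[:,1]/p[:,2]+k["cy"]]
def down(yaw,roll=0):
    """tool z down with tool y along world heading yaw (then tilt 'roll' about tool x); wxyz"""
    y=np.array([np.cos(yaw),np.sin(yaw),0]); z=np.array([0,0,-1.]); x=np.cross(y,z)
    q=(R.from_matrix(np.c_[x,y,z])*R.from_euler('x',roll)).as_quat()
    return np.array([q[3],*q[:3]])
E
python3 - <<'E'
from h import *
from itertools import product
m={}
for c in("scene","side"):
    vision.snapshot(c); d=models.regions_of("hood_bar",c)
    print(c,[(x["score"],x["pixels"].sum()) for x in d[:3]])
    m[c]=d[0]["pixels"]; m[c+"k"]=vision.get_calibration(c)
np.savez("m.npz",scene=m["scene"],side=m["side"])
B=np.array(list(product((-.1,.1),(-.1,.1),(.03,.12))))
def cost(p):
    s=0; ca,sa=np.cos(p[2]),np.sin(p[2]); M=np.array([[ca,-sa,0],[sa,ca,0],[0,0,1]])
    for c in("scene","side"):
        im=np.zeros((480,640),np.uint8); uv=proj(B@M.T+[p[0],p[1],0],m[c+"k"])
        cv2.fillConvexPoly(im,cv2.convexHull(np.round(uv*16).astype(np.int32)),1,shift=4)
        # bar region excluded: open the mask
        mk=cv2.morphologyEx(m[c].astype(np.uint8),cv2.MORPH_OPEN,np.ones((13,13)))
        s+=(im!=mk).sum()/mk.sum()
    return s
best=min((minimize(cost,[.586,-.065,a],method="Nelder-Mead",options=dict(initial_simplex=[[.586,-.065,a],[.596,-.065,a],[.586,-.055,a],[.586,-.065,a+.08]])) for a in(1.45,1.57,1.65,1.75)),key=lambda o:o.fun)
print(best.x,best.fun)
x,y,a=best.x; u=np.array([np.cos(a),np.sin(a)])
print("bar",[x,y]-.142*u,"hinge",[x,y]+.1*u)
E
```

```text
scene [(0.82, np.int64(6457))]
side [(0.95, np.int64(9973))]
[ 0.58440556 -0.06460931  1.65595488] 0.07439270825281716
bar [ 0.59648347 -0.20609473] hinge [0.5759     0.03502831]
```

```bash
cat >> h.py <<'E'
a=1.656; U=np.array([np.cos(a),np.sin(a),0]); Z=np.array([0,0,1.]); C=np.array([.5844,-.0646,0])
HINGE=C+.1*U+.03*Z
def arc(th,rad=.248): 
    f=np.arctan2(.055,.242)+th
    return HINGE-rad*np.cos(f)*U+rad*np.sin(f)*Z
G=np.array([0,0,.006])
E
python3 - <<'E'
from h import *
Q=down(a)
for th in np.linspace(0,1.75,8):
    j=inverse_kinematics(arc(th)+G,Q); print(None if j is None else np.round(j,2))
t0=t.current_t()
r.move_to(arc(0)+G+[0,0,.12],Q); print(t.current_t()-t0)
gripper_to(.034,15)
print(t.current_t()-t0)
p=t.current_ee_pos()
im=vision.snapshot("wrist"); print([(np.round(d["at"],3),d["score"]) for d in models.mark_of("hood_bar","wrist")[:2]])
cv2.imwrite("pics/w1.png",im[:,:,::-1])
print(r.move_l(arc(0)+G,vel=.12,guard=6),t.current_ee_pos(),t.current_wrist_force(),t.current_t()-t0)
im=vision.snapshot("side"); cv2.imwrite("pics/s1.png",cv2.resize(im[160:380,200:480],None,fx=2.5,fy=2.5)[:,:,::-1])
E
```

```text
[-0.44  0.46  1.58 -0.    1.1  -2.1 ]
[-0.41  0.4   1.53 -0.    1.22 -2.07]
[-0.36  0.35  1.48 -0.    1.32 -2.02]
[-0.29  0.3   1.44 -0.    1.4  -1.95]
[-0.2   0.27  1.41 -0.    1.45 -1.86]
[-0.1   0.26  1.4  -0.    1.48 -1.76]
[ 0.01  0.26  1.41 -0.    1.48 -1.65]
[ 0.11  0.27  1.43 -0.    1.44 -1.55]
2.95
3.9749999999999996
[(array([ 0.597, -0.202,  0.085]), 0.83)]
False [ 0.59708969 -0.20622184  0.09178233] [0.45326959 0.12673909 0.53237789] 5.225
```

View pics/s1.png

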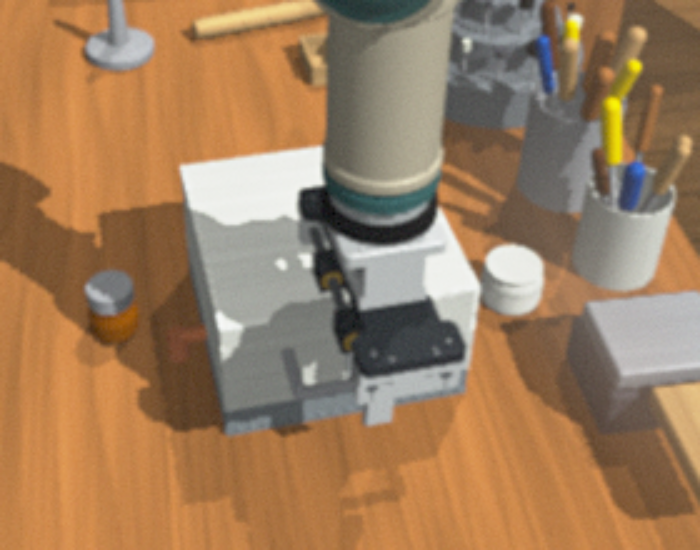

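The gripper sits over the middle of the bar, with the outer finger at (380,400) in the crop and touching nothing. Next: close and lift along the arc, checking force as it goes.

```bash
python3 - <<'E'
from h import *
t0=t.current_t()
gripper_to(.0,15)
print("open",t.current_opening(),t.current_finger_force(),t.current_wrist_force())
for i,th in enumerate(np.linspace(0,1.75,21)[1:]):
    r.move_l(arc(th)+G,vel=.12)
    f=t.current_wrist_force()
    if i%2==1: print(round(th,2),np.round(f,1),round(t.current_opening(),4),round(t.current_t()-t0,2))
    if np.linalg.norm(f)>30: print("STOP",th,f);break
im=vision.snapshot("side"); cv2.imwrite("pics/s2.png",im[:,:,::-1])
E
```

```text
open 0.00986793138803131 15.001390725374222 [-0.71937915  4.84480793  3.01617295]
0.18 [ 1.6  4.7 -3.8] 0.0096 1.18
0.35 [ 2.7  4.6 -5.5] 0.0094 1.84
0.52 [ 1.5  2.4 -4.6] 0.0094 2.51
0.7 [ 1.5 -3.2  2. ] 0.009 3.18
0.88 [ 1.3 -4.   6.7] 0.0093 3.84
1.05 [ 0.9 -2.9  7.4] 0.0093 4.51
1.22 [ 0.9 -0.1  8.1] 0.0094 5.18
1.4 [1.7 2.3 6.8] 0.0091 5.84
1.58 [3.3 2.  4.6] 0.0093 6.51
1.75 [4.1 3.8 2.7] 0.0095 7.18
```

View pics/s2.png

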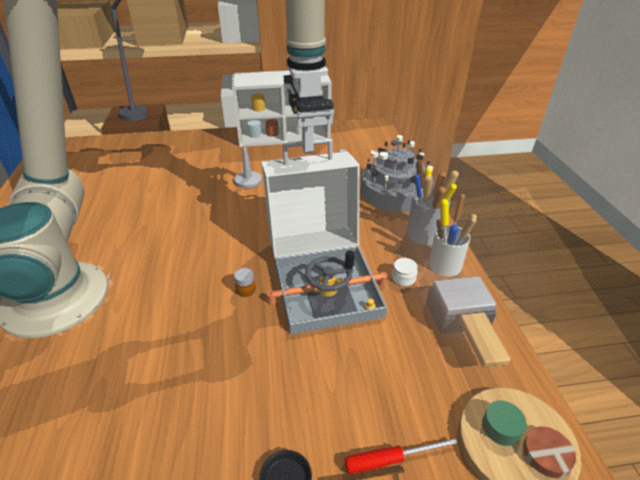

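The hood is up with the gripper still on its bar, at (310,145). The handle shows at (350,258) and the fitting at (370,303). I'll release, retreat and measure the handle.

```bash
python3 - <<'E'
from h import *
t0=t.current_t()
gripper_to(.034,15)
p=t.current_ee_pos(); r.move_l(p+[0,0,.08],vel=.2)
V=C+.092*Z; q=down(0.)
for h in (0.,np.pi):
    print(h,inverse_kinematics(np.array([.62,-.05,.25]),down(h)))
for c in("side","scene"):
    vision.snapshot(c)
    for n in("handle_grip","valve_axis","handle","hood_bar","hood_hinge"):
        print(c,n,[(np.round(d["at"],3),round(d["score"],2)) for d in models.mark_of(n,c)[:2]])
print(t.current_t(),t.current_t()-t0,t.current_wrist_force(),arc(1.75))
E
```

```text
0.0 [-1.92277062e-01  3.37846993e-01  1.36560847e+00 -4.44089210e-16
  1.43813719e+00 -1.92277062e-01]
3.141592653589793 None
side handle_grip [(array([ 0.629, -0.064,  0.086]), 0.58), (array([ 0.404, -0.037, -0.   ]), 0.58)]
side valve_axis [(array([ 0.586, -0.068,  0.083]), 0.84), (array([ 0.589, -0.064,  0.005]), 0.62)]
side handle [(array([ 0.628, -0.063,  0.067]), 0.63)]
side hood_bar [(array([0.565, 0.138, 0.261]), 0.68)]
side hood_hinge [(array([0.572, 0.036, 0.028]), 0.6)]
scene handle_grip [(array([ 0.628, -0.064,  0.082]), 0.59), (array([0.422, 0.416, 0.002]), 0.34)]
scene valve_axis [(array([ 0.583, -0.069,  0.089]), 0.95)]
scene handle [(array([0.681, 0.354, 0.003]), 0.68), (array([ 0.626, -0.066,  0.066]), 0.58)]
scene hood_bar [(array([0.565, 0.136, 0.259]), 0.93)]
scene hood_hinge [(array([0.581, 0.036, 0.036]), 0.74)]
15.1833 1.7332999999999998 [ 0.56671865 -0.10268569  0.96950616] [0.56761921 0.13187231 0.25816346]
```

```bash
python3 - <<'E'
from h import *
t0=t.current_t(); q=down(a-np.pi/2)
H=np.array([.628,-.064,.095])
r.move_to(H+[0,-.01,.2],q); gripper_to(.046,20)
r.move_l(H+[0,0,.09],vel=.2)
im=vision.snapshot("wrist"); k=vision.get_calibration("wrist"); cv2.imwrite("pics/w2.png",im[:,:,::-1])
for n in("handle_grip","valve_axis","handle"):
    print(n,[(np.round(d["at"],4),round(d["score"],2)) for d in models.mark_of(n,"wrist")[:2]])
print(proj([H],k),t.current_t()-t0,t.current_t(),k["position"])
E
```

```text
handle_grip [(array([ 0.6326, -0.0634,  0.0827]), 0.65)]
valve_axis [(array([ 0.5833, -0.0704,  0.0839]), 0.79), (array([ 0.6637, -0.1327,  0.0057]), 0.29)]
handle [(array([ 0.6306, -0.0628,  0.0628]), 0.66)]
[[323.41241872 249.03130633]] 2.458400000000001 17.6417 [0.62049866 0.01272303 0.34132762]
```

View pics/w2.png

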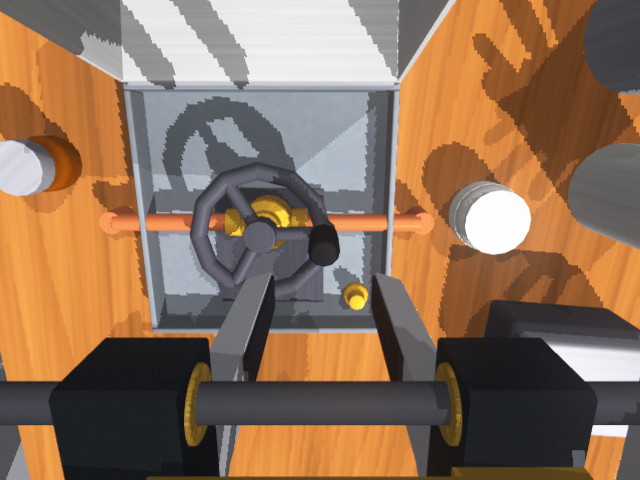

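The wrist view shows the hub at (259,233), the handle at (323,245) and the fitting at (356,295). The camera and hand would come close to the hood at the closed position, so I'll grip with the hand tilted 20° away from it.

```bash
cat >> h.py <<'E'
h0=a-np.pi/2
_q=down(h0)
_r=R.from_rotvec(np.radians(20)*np.array([np.cos(h0),np.sin(h0),0]))*R.from_quat([*_q[1:],_q[0]])
QT=np.r_[_r.as_quat()[3],_r.as_quat()[:3]]; AP=_r.apply([0,0,1])
def tcp(g): return np.asarray(g)-.006*AP
def grasp(): return t.current_ee_pos()+.006*AP
E
python3 - <<'E'
from h import *
t0=t.current_t()
AX=np.array([.585,-.069,.091])
for w in np.linspace(0,6.28,9)[:-1]:
    assert inverse_kinematics(tcp(AX+.045*np.array([np.cos(w),np.sin(w),0])),QT) is not None
H=np.array([.6295,-.0635,.091])
r.move_to(tcp(H+[0,0,.07]),QT)
print(r.move_l(tcp(H),vel=.12,guard=6))
f0=t.current_wrist_force()
gripper_to(0.,20)
print(t.current_opening(),t.current_finger_force(),grasp(),f0,t.current_wrist_force(),t.current_t()-t0,t.current_t())
im=vision.snapshot("side"); cv2.imwrite("pics/s3.png",cv2.resize(im[100:340,200:480],None,fx=2.5,fy=2.5)[:,:,::-1])
E
```

```text
False
0.01920058982028403 20.0006288048462 [ 0.62938614 -0.06369711  0.09143196] [-0.13286684 -0.13453369 -0.16975874] [-1.67063611 -1.15420672  3.10787981] 1.666599999999999 19.3083
```

View pics/s3.png

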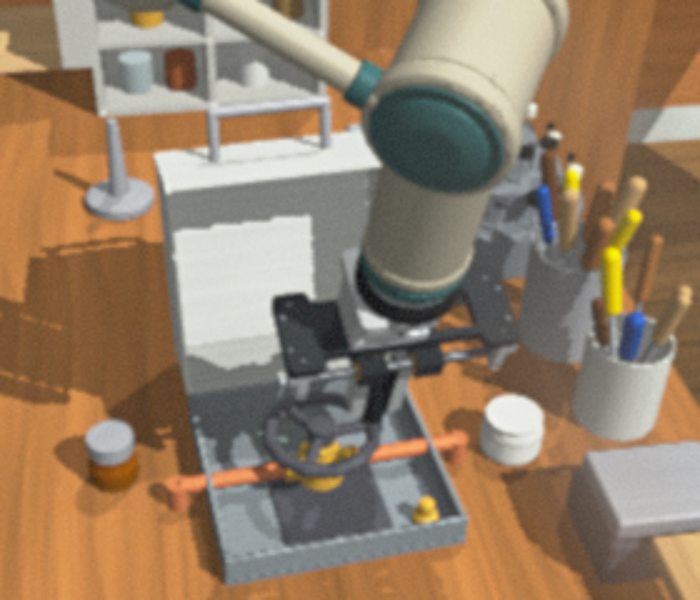

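The fingers are on the handle at (375,395) and the hood rests open behind. I'll turn clockwise about 100° and use the radial force to check the axis position.

```bash
cat >> h.py <<'E'
def turn(AX,w0,w1,step=np.radians(15),vel=.09,fmax=15,rad=.045):
    """lead the handle round AX from world heading w0 to w1; log angle, position, force (radial,tangential)"""
    L=[]
    for w in np.linspace(w0,w1,max(2,int(np.ceil(abs(w1-w0)/step))+1))[1:]:
        e=np.array([np.cos(w),np.sin(w),0]); n=np.array([-e[1],e[0],0])
        r.move_l(tcp(AX+rad*e),vel=vel); f=t.current_wrist_force(); g=grasp()
        L.append([w,*g,*f,f@e,f@n])
        if np.linalg.norm(f)>fmax: print("force",np.degrees(w),np.round(f,1)); break
    return np.array(L)
E
python3 - <<'E'
from h import *
t0=t.current_t()
g=grasp(); AX=np.array([.585,-.069,.0914]); w=np.arctan2(*(g-AX)[1::-1]); print(np.degrees(w),np.linalg.norm((g-AX)[:2]))
L=turn(AX,w,w-np.radians(105))
np.save("L1.npy",L)
for l in L: print(round(np.degrees(l[0])),np.round(l[1:4],4),np.round(l[4:],1))
print(t.current_t()-t0,t.current_opening())
E
```

```text
6.823432333102207 0.0447364865120262
-6 [ 0.6292 -0.0745  0.0914] [-3.2 -2.   4.1 -3.  -2.4]
-19 [ 0.6267 -0.0844  0.0914] [-3.1 -0.4  4.1 -2.8 -1.4]
-33 [ 0.622  -0.0934  0.0914] [-3.6  1.3  3.8 -3.7 -0.8]
-46 [ 0.6156 -0.101   0.0914] [-5.3  2.6  3.9 -5.6 -2. ]
-59 [ 0.6077 -0.107   0.0914] [-3.9  3.2  1.5 -4.7 -1.7]
-72 [ 0.5986 -0.1111  0.0914] [-2.8  4.2  2.4 -4.8 -1.3]
-85 [ 0.589  -0.1131  0.0914] [-2.2  4.9  2.5 -5.1 -1.8]
-98 [ 0.5791 -0.113   0.0914] [-0.5  5.4  1.5 -5.3 -1.3]
2.1334000000000017 0.019193800206923437
```

```bash
python3 - <<'E'
from h import *
im=vision.snapshot("wrist"); cv2.imwrite("pics/w3.png",im[:,:,::-1])
for c in("wrist","side"):
    if c=="side": vision.snapshot(c)
    for n in("handle_grip","valve_axis"): print(c,n,[(np.round(d["at"],4),round(d["score"],2)) for d in models.mark_of(n,c)[:2]])
print(grasp(),t.current_wrist_force(),t.current_torque())
E
```

```text
wrist handle_grip [(array([ 0.5798, -0.1129,  0.0858]), 0.8)]
wrist valve_axis [(array([ 0.585 , -0.0695,  0.0813]), 0.67), (array([ 0.5734, -0.1148,  0.0599]), 0.67)]
side handle_grip [(array([ 0.5792, -0.1151,  0.0842]), 0.47)]
side valve_axis [(array([ 0.5863, -0.0702,  0.0832]), 0.68), (array([0.5724, 0.0385, 0.0315]), 0.18)]
[ 0.57911196 -0.11301275  0.0914064 ] [-1.08548385  5.05743486  0.95311208] [0.75862524 0.26876827 0.0138388 ]
```

View pics/w3.png

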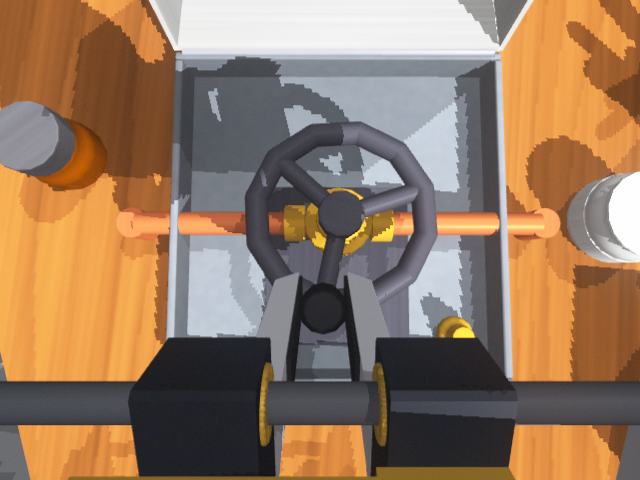

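The handle at (323,308) is between the pads and the wheel has turned with it. Next, continue to near the stop, then take small steps until contact.

```bash
python3 - <<'E'
from h import *
t0=t.current_t()
g=grasp(); AX=np.array([.585,-.0684,.0914]); w=np.arctan2(*(g-AX)[1::-1]); print(np.degrees(w),np.linalg.norm((g-AX)[:2]))
L=turn(AX,w,np.radians(-250)); np.save("L2.npy",L)
M=turn(AX,L[-1,0],np.radians(-258),step=np.radians(4))
for l in np.r_[L,M]: print(round(np.degrees(l[0])),np.round(l[1:3],4),np.round(l[4:],1))
w=M[-1,0]; base=M[-1,-1]
while w>np.radians(-285):
    l=turn(AX,w,w-np.radians(1.5),vel=.03)[-1]; w=l[0]
    gg=l[1:3]-AX[:2]
    print(round(np.degrees(w),1),round(np.degrees(np.arctan2(gg[1],gg[0])),1),np.round(l[4:],1))
    if l[-1]-base>9: break
print(t.current_t()-t0,t.current_t(),t.current_opening())
E
```

```text
-97.5185034309572 0.04499962694134085
-111 [ 0.5695 -0.1107] [ 0.5  3.3  0.1 -3.3 -0.8]
-125 [ 0.5594 -0.1055] [ 0.9  3.   0.4 -2.9 -1. ]
-139 [ 0.5509 -0.0981] [ 0.3  1.1  0.6 -1.  -0.6]
-153 [ 0.5446 -0.0888] [-0.4 -0.1  0.4  0.4 -0.1]
-167 [ 0.5407 -0.0782] [-0.3  1.5  2.3 -0.  -1.5]
-181 [ 0.5396 -0.0671] [-1.  -0.4  3.6  1.   0.4]
-195 [ 0.5412 -0.0563] [-0.6  1.6  1.7  1.  -1.4]
-208 [ 0.5453 -0.0462] [-0.5  2.3  2.6  1.5 -1.8]
-222 [ 0.5518 -0.0374] [-0.9  4.8  1.8  3.9 -3. ]
-236 [ 0.5603 -0.0304] [ 0.   3.9  2.4  3.2 -2.2]
-250 [ 0.5703 -0.0256] [ 0.6  5.   1.9  4.5 -2.2]
-254 [ 0.5724 -0.025 ] [-2.3  4.3  3.   4.7  1. ]
-258 [ 0.5756 -0.0242] [-1.9  4.2  2.8  4.5  1. ]
-259.5 100.5 [-2.5  4.4  4.4  4.8  1.7]
-261.0 98.9 [-2.   4.9  3.2  5.1  1.2]
-262.5 97.3 [-3.   4.   3.1  4.4  2.5]
-264.0 95.7 [-2.7  5.6  3.   5.9  2.1]
-265.5 95.2 [-4.2  3.9  3.9  4.2  3.9]
-267.0 95.1 [-5.1  3.2  4.5  3.5  4.9]
-268.5 94.9 [-7.5  2.2  7.3  2.4  7.4]
-270.0 94.8 [-10.4   2.1   7.6   2.1  10.4]
5.433300000000003 27.225 0.019293209391552005
```

The stop is at a measured heading of about 95°, which matches the fitted case axis of 94.9°. Now I'll back off two full turns.

```bash
python3 - <<'E'
from h import *
t0=t.current_t(); AX=np.array([.585,-.0678,.0914]); B=np.array([.585,-.0684])
S=np.radians(95.1)  # stop heading as measured about B
hd=lambda: np.degrees(np.arctan2(*(grasp()[:2]-B)[::-1]))
L=turn(AX,np.radians(94.8),S+4*np.pi-np.radians(8),fmax=18); np.save("L3.npy",L)
for l in L[::4]: print(round(np.degrees(l[0])),np.round(l[4:],1))
if L[-1,0]>S+4*np.pi-np.radians(9):
    w=L[-1,0]
    for _ in range(8):
        err=np.radians(95.2)-np.radians(hd())
        if abs(err)<np.radians(.15): break
        w+=err; l=turn(AX,w-err,w,vel=.03); print(round(hd(),2),np.round(l[-1,4:],1))
print(hd(),t.current_wrist_force(),t.current_opening(),t.current_t()-t0,t.current_t())
for c in("wrist","side"):
    im=vision.snapshot(c); cv2.imwrite(f"pics/{c}f.png",im[:,:,::-1])
    for n in("handle_grip","valve_axis"): print(c,n,[(np.round(d["at"],4),round(d["score"],2)) for d in models.mark_of(n,c)[:1]])
E
```

```text
110 [-1.8  3.7  3.9  4.1  0.4]
169 [-4.7 -1.   6.   4.4  1.9]
228 [-0.5 -3.9  3.6  3.2  2.2]
288 [ 3.4 -2.2  1.1  3.2  2.6]
347 [3.  2.1 0.7 2.4 2.7]
406 [-2.7 -0.9  4.4 -2.5  1.3]
466 [-1.5 -2.9  3.6 -2.4  2.2]
525 [-1.3 -2.1  3.8  0.7  2.4]
585 [-1.7 -3.6  5.   3.7  1.4]
644 [ 2.  -2.   2.4  2.4  1.4]
703 [2.  1.  1.3 1.6 1.5]
763 [-2.  -0.6  4.3 -1.8  0.9]
94.2 [ 1.2 -2.   2.8 -2.1 -1. ]
95.07 [ 1.4 -3.   3.5 -3.1 -1.1]
95.06722070473982 [ 1.40665749 -3.00935589  3.47170004] 0.019525122456426156 13.841699999999996 41.0667
wrist handle_grip [(array([ 0.5816, -0.0226,  0.0842]), 0.87)]
wrist valve_axis [(array([ 0.5845, -0.0666,  0.0827]), 0.76)]
side handle_grip [(array([ 0.5793, -0.0232,  0.0864]), 0.49)]
side valve_axis [(array([ 0.5864, -0.0684,  0.086 ]), 0.92)]
```

View pics/sidef.png

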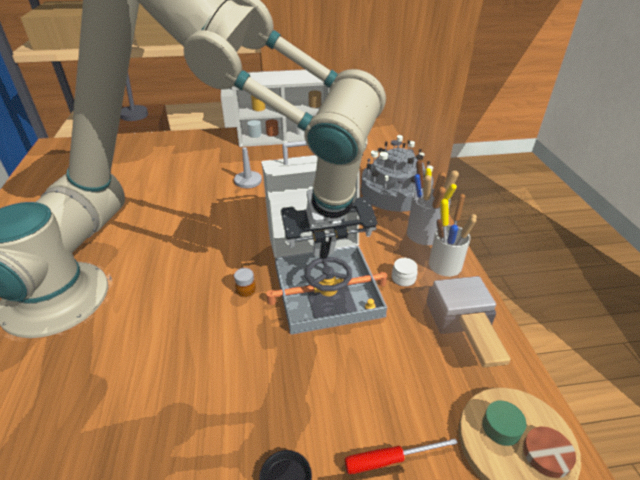

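View pics/wristf.png

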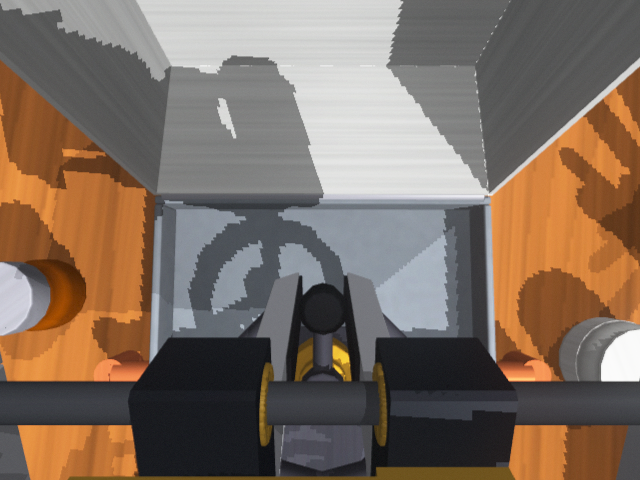

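The handle is gripped at (323,308) in the wrist view, on the hinge side of the hub. The hood is open and the jar, tin and fitting haven't moved. The measured heading, 95.07°, equals the heading at the stop two turns earlier, so I'm handing in.

```bash
python3 -c "
from h import *
print(r.sign_off(), t.current_t())"
```

```text
the job is handed in; nothing more can be done
the job is handed in; nothing more can be done
```

The job is handed in: the hood is open on its stop, and the valve was closed to its stop and backed off two full turns (measured handle heading 95.07° against about 95.1° at the stop). The handle is still gripped, at about 41 s of the 67 s allowed.

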